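# Count to the third gap and push the specimen box home

## Task

In the conservation lab, start at the yellow end of the grey rack and run a fingertip along the steel rail on top of its back wall, counting gaps (filled or empty) from the first to the third. Then push the blue specimen box across the table and fully home into that third gap, against the back wall. Only push it, never pinch or lift it, and leave the other boxes and things where they are.

Things in the scene. Friction and masses are not known exactly. Their poses are not given: they have to be found in the camera images.
- rack: Fixed grey rack on the table; six gaps in a row. Origin: table height, front face of the back wall, mid-length; x points into the gaps (to the back), y along the row, z up. Gap centres at y = +-31, +-93, +-155 mm; each 56 wide, 50 deep (divider fronts at x = -50, back wall at x = 0), floor is the table. Dividers 6 thick, 35 high. The wall (x 0 to 14) carries the level rail, 14 wide, top at 50 mm.
- yellow_end: Fixed yellow end block, 64 x 24 x 42 mm, against one end of the rack: counting starts at this end. Origin under its centre, axes parallel to the rack's; it lies at y = +203 or -203 mm in the rack's frame.
- grey_end: Fixed grey end block of the same size at the other end of the rack. Origin under its centre.
- blue_box: The box to push: loose solid blue specimen box with a brown sherd on top, 46 x 46 mm, 26 mm high (34 mm with sherd), about 0.12 kg, on the table in front of the rack. Origin at the centre of its underside; x, y parallel to its sides, z up. Slides on the table; friction varies.
- rail_a: The 20 mm stretch of the rail behind the middle of the gap at rack y = +155 mm, part of the fixed rack. Origin at the centre of its top face.
- rail_b: The 20 mm stretch of the rail behind the middle of the gap at rack y = +93 mm, part of the fixed rack. Origin at the centre of its top face.
- rail_c: The 20 mm stretch of the rail behind the middle of the gap at rack y = +31 mm, part of the fixed rack. Origin at the centre of its top face.
- rail_d: The 20 mm stretch of the rail behind the middle of the gap at rack y = -31 mm, part of the fixed rack. Origin at the centre of its top face.
- rail_e: The 20 mm stretch of the rail behind the middle of the gap at rack y = -93 mm, part of the fixed rack. Origin at the centre of its top face.
- rail_f: The 20 mm stretch of the rail behind the middle of the gap at rack y = -155 mm, part of the fixed rack. Origin at the centre of its top face.
- caps_outer: The two white stretches (each 20 mm long, flush with the rail top) on the rail over the dividers at rack y = +124 and -124 mm: the divider between an end gap and its neighbour. Part of the fixed rack; origin at the middle of the rail's top.
- caps_inner: The two white stretches (each 20 mm long, flush with the rail top) on the rail over the dividers at rack y = +62 and -62 mm: the next dividers inwards. Part of the fixed rack; origin at the middle of the rail's top.
- white_box1: White specimen box, 46 x 46 x 26 mm, loose, stored in a gap. Origin under its centre. Leave alone.
- white_box2: White specimen box like the other, stored in a gap. Origin under its centre. Leave alone.
- green_box: Green specimen box, 46 x 46 x 26 mm, stored in a gap. Origin under its centre. Leave alone.
- jar: Amber jar with white cap, 48 mm across, 60 mm high, loose. Origin under its centre. Leave alone.
- tape: Roll of paper tape lying flat, 60 mm across, 22 mm high, loose. Origin under its centre. Leave alone.
- brush: Brush lying on the table, 170 mm long, loose. Leave alone.
There are look-alikes about, which are no part of the job. What is meant by the yellow_end is not pink or red, and is the smaller of those in its own colour.

How it is judged:
By the outcome, as a careful person would: the job done as asked, in the order asked, and still so for the second after the job is handed in, with the robot touching nothing.
It also fails if it takes over 67 s, if anything falls off the work surface, if the arm or the gripper's body presses on something with over 40 N, if the wrist force passes 120 N, or if a joint passes its speed limit or range.

## Robot

A 6-joint arm with a two-finger parallel gripper is mounted at the origin on the work surface. World frame = base frame: x ahead of the robot, y to its left, z up, the work surface at z = 0. Lengths are in m, angles in rad, forces in N, time in s.
With the tool pointing down it reaches from about 0.375 to 0.9 m from the base axis. Payload 3.1 kg.
Tool frame: the origin (TCP) lies at the very end of the fingers, on their centre line; the grasp point (between the pads) lies 19 mm behind it; z points along the fingers, y is the direction in which the jaws open and shut (so a half turn about z gives the same grasp; the last joint's range is limited). The gripper opens to 85 mm and grips with 20 to 120 N. Pads are 22 mm wide; open, the fingers measure 114 mm over their backs; the gripper's body (76 mm by 85 mm) begins 54 mm behind the grasp point. The pads swing forward as they close: fully open they stand 13 mm farther back than shut.
Start: joints at [1.127, 0.527, 1.433, -0, 1.181, -0.178], TCP at [0.164, 0.603, 0.231] pointing down, gripper open.
Joint ranges: [-3.08, 3.08], [-0.75, 2.2], [0.22, 2.44], [-1.43, 4.57], [0, 2.65], [-2.85, 2.85]. Speed limits (rad/s): [2.79, 2.79, 3.14, 3.14, 3.14, 3.14].

## Interface

Orientations are given as a unit quaternion [x, y, z, w].
In Python, from station import manip gives the robot as it stands.
- The arm moves only by the tool send_rows, never from a script. Its argument "motion" is a list of rows, each an object with "gripper": the finger opening in mm, from 0 to 85.4; "travel": the shift along the tool's x, y, z in mm, a list of three; "rotation": the turn, a rotation vector about the tool's x, y, z in degrees, a list of three. In form: [{"gripper": gripper, "travel": [x, y, z], "rotation": [ax, ay, az]}, ...]. A call has 1 to 12 rows; each row shifts and turns the commanded pose from where the row before left it, along the tool's axes as they then stand; what a row does not reach is not made up. A row lasts 1/12 s, in which the tool goes at most 41.7 mm and 7.16 degrees, less where a joint would pass 70% of its speed; a pose out of reach is approached as far as the arm can. A call is refused whole if a number of a shift passes 41.7 or a number of a turn 7.16, either way. A call with a gripper value outside its range is refused whole. The fingers move at their own pace and stop on an object; "newtons" is the grip in N (left out, the last holds). Time passes only in rows, so rows that do not move let the fingers close. It gives the time, the measured TCP pose, the force and the opening at its end, in the units of the state.
- manip.sense(): the state, without advancing time (a new reading comes with each control period).
- manip.snapshot(name): name is "side" or "top"; returns the picture (400x640x3 uint8, red, green, blue); there is no depth.
- manip.calibration(name): a dict with "fx", "fy", "cx", "cy" (pixels), "k1" (the pictures are not rectified: a ray, as slopes to the right and down, at radius r is drawn at 1 + k1 r^2 times it, then the intrinsics apply), "cam_to_world" (4x4, takes a point from camera to world coordinates). Camera axes: x right, y down, z forward; pixel columns grow to the right and rows downward; lengths in m; the calibration is good to about 2 mm. A picture is of the moment at which its call begins. calibration takes no time and is no camera call.
- manip.sign_off(): hands the job in, once; it reports no verdict.
The state is a dict: "t": time; "q": joint angles; "qd": joint speeds; "tau": joint torques, N m; "tcp_pos": TCP position; "tool_rot": TCP orientation; "force": force on the tool from outside, world axes, zero at the start; "ft_torque": the same for the moment, N m; "finger_gap": opening from 0.0 (shut) to 1.0 (fully open).
Only numpy, scipy, OpenCV 4.12 (cv2) and the standard library are available. Lean on these libraries where they do the work, as an engineer would, in place of code of your own. Each camera call takes 0.05 s, during which the arm holds its last target. There are 200 camera calls.

## Working session

There is one attempt and no reset: what is moved stays moved. The work goes in short steps, Python scripts to look and compute and a tool call to move; the robot and the scene stay as the last step left them, time stands still between calls to the robot, and variables do not carry over. Pictures are saved under pics/ and viewed, about 8 in all and at most 12, crops included, and the job is handed in when it is done.

Besides the shell and the picture viewer there is one more tool, called after "Request:" by a JSON object that holds its "op" and its "data", one argument or row to a line. send_rows: Moves the arm, as the interface text tells. Its arguments: {"type":"object","properties":{"motion":{"type":"array","items":{"type":"object","properties":{"gripper":{"type":"number"},"travel":{"type":"array","items":{"type":"number"}},"rotation":{"type":"array","items":{"type":"number"}}}}},"newtons":{"type":"number"}},"required":["motion"]}

```bash
ls; mkdir -p pics
python3 - <<'E'
from station import manip
import cv2
for n in("side","top"):
    im=manip.snapshot(n); cv2.imwrite(f"pics/{n}0.png",im[:,:,::-1]); c=manip.calibration(n); print(n,c)
print(manip.sense())
E
```

```text
pics
side {'fx': 494.5014471909113, 'fy': 494.5014471909113, 'cx': 316.7466177170043, 'cy': 194.29249119790796, 'k1': -0.1087845448696815, 'cam_to_world': array([[ 0.66638479, -0.38374172,  0.63927584, -0.34653113],
       [-0.74555493, -0.33271255,  0.57745148, -0.85427944],
       [-0.00889713, -0.86142014, -0.50781511,  0.77887089],
       [ 0.        ,  0.        ,  0.        ,  1.        ]])}
top {'fx': 400.3625736152746, 'fy': 400.3625736152746, 'cx': 319.3822512865055, 'cy': 203.41381433705547, 'k1': -0.03349539879373997, 'cam_to_world': array([[-0.02722559, -0.98922371,  0.14385835,  0.35430079],
       [-0.99960992,  0.02783822,  0.00224706, -0.05675303],
       [-0.0062276 , -0.14374106, -0.98959574,  1.08111158],
       [ 0.        ,  0.        ,  0.        ,  1.        ]])}
{'t': 0.1, 'q': array([ 1.12651146e+00,  5.28386068e-01,  1.43377762e+00, -4.95710833e-05,
        1.18142770e+00, -1.78463313e-01]), 'qd': array([-0.00113423, -0.00266422, -0.00209539,  0.0014426 , -0.00064006,
       -0.00145123]), 'tau': array([-4.20668044e-06, -4.43299985e+01, -1.78585374e+01, -1.91330923e-04,
        3.84925937e-03, -1.12081659e-05]), 'tcp_pos': array([0.16386526, 0.6024568 , 0.23042249]), 'tool_rot': array([ 1.32510388e-01,  9.91181113e-01, -9.58336086e-04, -2.84355239e-04]), 'force': array([-0.43782406,  0.11760573, -0.1763379 ]), 'ft_torque': array([0.02805724, 0.01069856, 0.01495117]), 'finger_gap': 1.0030397634893329}
```

View pics/side0.png

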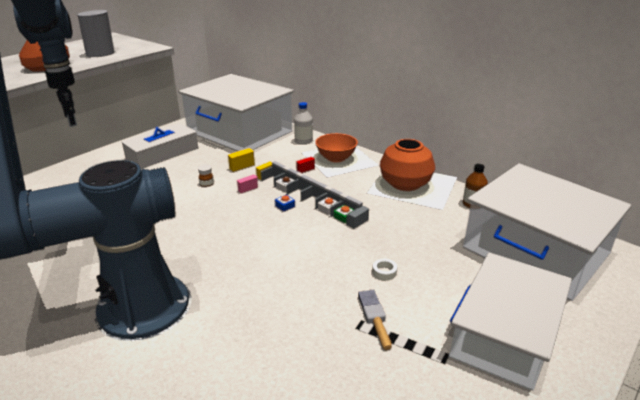

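View pics/top0.png

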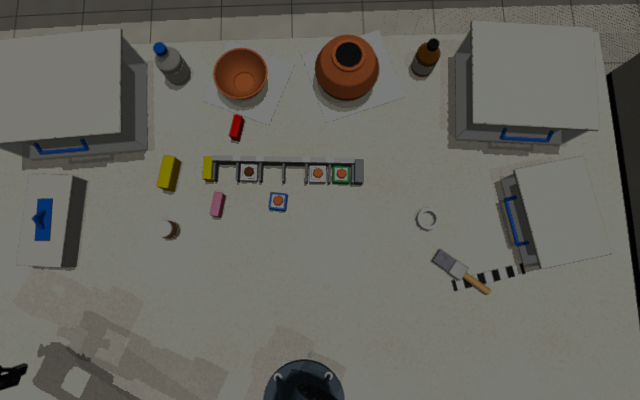

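The side view shows the rack from (264,170) to (357,216). The top view shows it from (208,167) to (359,171), with the blue box at (278,201). Yellow candidates in the top view are a larger loose block at (168,173) and a smaller one at (208,167) against the rack's end. The smaller one fits, since red (236,127) and pink (217,204) are decoys. I'll confirm this in a crop.

```bash
cat > h.py <<'E'
import numpy as np,cv2
from station import manip
def ray(n,uv):
    c=manip.calibration(n); d=((uv[0]-c["cx"])/c["fx"],(uv[1]-c["cy"])/c["fy"]); rd=np.hypot(*d); r=rd
    for _ in range(20): r=rd/(1+c["k1"]*r*r)
    s=r/rd if rd else 1; T=c["cam_to_world"]
    return T[:3,3],T[:3,:3]@np.array([d[0]*s,d[1]*s,1])
def onplane(n,uv,z):
    o,d=ray(n,uv); return o+d*(z-o[2])/d[2]
def proj(n,p):
    c=manip.calibration(n);T=c["cam_to_world"];q=T[:3,:3].T@(np.array(p)-T[:3,3]);x,y=q[:2]/q[2];s=1+c["k1"]*(x*x+y*y)
    return np.array([c["fx"]*x*s+c["cx"],c["fy"]*y*s+c["cy"]])
E
python3 - <<'E'
from h import *
t=cv2.imread("pics/top0.png"); s=cv2.imread("pics/side0.png")
a=cv2.resize(t[140:220,195:375],None,fx=4.4,fy=4.4,interpolation=cv2.INTER_CUBIC)
b=cv2.resize(s[145:235,220:380],(400,225),interpolation=cv2.INTER_CUBIC)
o=np.zeros((a.shape[0]+225,a.shape[1],3),np.uint8);o[:a.shape[0]]=a;o[a.shape[0]:,:400]=b
cv2.imwrite("pics/crop.png",o)
hsv=cv2.cvtColor(t,cv2.COLOR_BGR2HSV)
for nm,lo,hi in(("yellow",(20,150,60),(35,255,255)),("blue",(100,120,50),(130,255,255)),("green",(45,100,40),(85,255,255))):
    m=cv2.inRange(hsv,lo,hi); n,l,st,ce=cv2.connectedComponentsWithStats(m)
    for i in range(1,n):
        if st[i,4]>15: print(nm,st[i],ce[i].round(1),onplane("top",ce[i],.026 if nm!="yellow" else .042).round(4))
E
```

```text
yellow [157 155  18  33 391] [165.5 171.5] [0.6032 0.3547 0.042 ]
yellow [203 156  10  24 201] [207.3 167.4] [0.6109 0.242  0.042 ]
blue [153  42  13  12 109] [159.   47.6] [0.9713 0.3924 0.026 ]
blue [500 129  54  13 202] [525.1 137.8] [ 0.6738 -0.6243  0.026 ]
blue [ 34 139  55  15 215] [ 63.1 149.3] [0.6792 0.6511 0.026 ]
blue [269 192  18  19 113] [277.9 201.8] [0.5151 0.0562 0.026 ]
blue [504 197  20  49 203] [511.8 221.7] [ 0.4442 -0.5642  0.026 ]
blue [ 32 198  20  43 604] [ 42.9 219.4] [0.4849 0.6941 0.026 ]
green [333 165  17  18 110] [341.5 174.1] [ 0.5858 -0.1161  0.026 ]
```

View pics/crop.png

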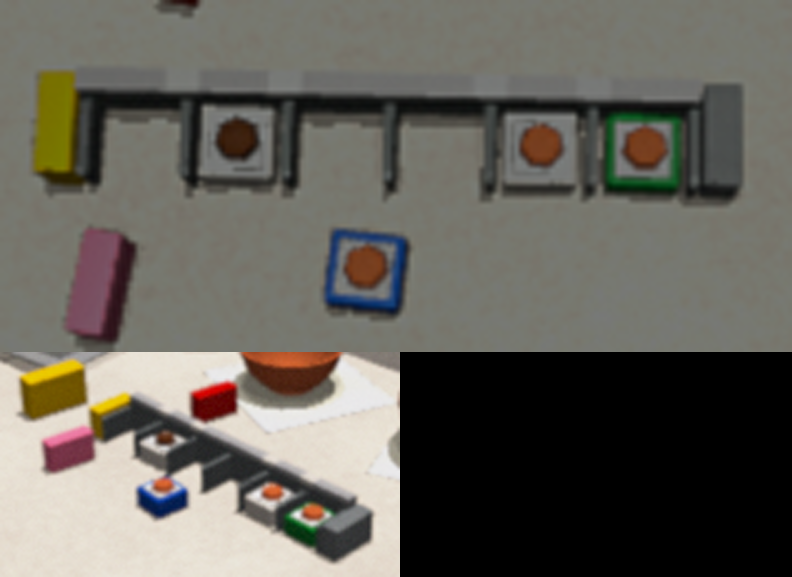

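Counting from the small yellow block: gap 1 is empty, gap 2 holds the white box, gap 3 is empty (crop x≈340), gap 4 is empty, then white and green. The blue box is at crop (365,268), so it needs a sideways shift as well. Next I'll measure the rack pose.

Run:
```python
from h import *
t=cv2.imread("pics/top0.png"); g=cv2.cvtColor(t,cv2.COLOR_BGR2GRAY).astype(float)
# rail front edge (bright strip -> dark wall face)
P=[]
for u in range(216,352):
    col=g[155:172,u]; d=np.diff(col); i=int(np.argmin(d)); 
    if 0<i<len(d)-1:
        a,b,c=d[i-1:i+2]; v=155+i+.5+.5*(a-c)/(a-2*b+c); P.append((u,v))
P=np.array(P); L=np.polyfit(P[:,0],P[:,1],1)
for _ in range(3):
    r=P[:,1]-np.polyval(L,P[:,0]); L=np.polyfit(*P[abs(r)<.5].T,1)
print("line",L,(abs(r)<.5).sum())
W=np.array([onplane("top",(u,np.polyval(L,u)),.05) for u in (216,351)]);print(W)
d=W[0]-W[1]; yaw=np.arctan2(-d[0],d[1]); print("yaw deg",np.degrees(yaw))
# profile along rail top, 2.3px above edge
us=np.arange(205,362); pr=[np.mean([cv2.getRectSubPix(g.astype(np.float32),(1,1),(float(u),float(np.polyval(L,u)-k)))[0,0] for k in(1.5,2.5)]) for u in us]
for u,p in zip(us,pr): print(u,int(p),end=' ')
```

```text
line [1.99984002e-02 1.55732029e+02] 134
[[ 0.62823645  0.21686166  0.05      ]
 [ 0.61034727 -0.14085839  0.05      ]]
yaw deg -2.8629140002647495
205 100 206 101 207 102 208 101 209 102 210 102 211 100 212 104 213 104 214 104 215 104 216 104 217 104 218 104 219 104 220 103 221 104 222 105 223 104 224 104 225 104 226 104 227 104 228 105 229 104 230 104 231 105 232 110 233 119 234 120 235 119 236 120 237 119 238 120 239 119 240 110 241 104 242 105 243 106 244 107 245 107 246 106 247 106 248 105 249 106 250 106 251 106 252 107 253 106 254 107 255 108 256 119 257 120 258 120 259 120 260 119 261 120 262 119 263 114 264 107 265 107 266 107 267 108 268 108 269 108 270 108 271 107 272 107 273 108 274 108 275 109 276 109 277 109 278 108 279 108 280 109 281 108 282 108 283 108 284 108 285 108 286 108 287 108 288 108 289 108 290 108 291 108 292 110 293 110 294 110 295 109 296 109 297 109 298 110 299 110 300 110 301 110 302 113 303 120 304 120 305 120 306 120 307 120 308 120 309 119 310 113 311 110 312 109 313 110 314 110 315 110 316 110 317 110 318 110 319 110 320 110 321 109 322 110 323 110 324 110 325 111 326 117 327 119 328 120 329 120 330 120 331 120 332 120 333 117 334 111 335 110 336 111 337 111 338 111 339 110 340 110 341 111 342 111 343 111 344 111 345 112 346 111 347 112 348 111 349 111 350 111 351 111 352 111 353 108 354 89 355 65 356 76 357 76 358 76 359 76 360 77 361 76
```

```bash
cat >> h.py <<'E'
def blue(n,roi):
    x0,y0,x1,y1=roi; im=manip.snapshot(n); c=cv2.cvtColor(im[y0:y1,x0:x1],cv2.COLOR_RGB2HSV)
    c=cv2.resize(c,None,fx=4,fy=4,interpolation=cv2.INTER_LINEAR)
    m=cv2.inRange(c,(100,110,40),(130,255,255)); k=max(cv2.findContours(m,0,1)[0],key=cv2.contourArea)
    h=cv2.convexHull(k).reshape(-1,2); h=(h+.5)/4-.5+[x0,y0]
    return im,h
E
python3 - <<'E'
from h import *
L=[1.99984002e-02,1.55732029e+02]
C=np.array([onplane("top",(u,np.polyval(L,u)),.05)[:2] for u in (236,259.45,306.2,329.55)]); Y=np.array([124,62,-62,-124])/1e3
yaw=np.radians(-2.86); ey=np.array([-np.sin(yaw),np.cos(yaw)]);ex=np.array([np.cos(yaw),np.sin(yaw)])
o=(C-Y[:,None]*ey); print(o); o=o.mean(0); print("origin",o)
im,h=blue("top",(262,185,292,218))
W=np.array([onplane("top",p,.026)[:2] for p in h]).astype(np.float32)
r=cv2.minAreaRect(W*1000); print(r)
c=np.array(r[0])/1e3; print("box in rack",(c-o)@ex,(c-o)@ey)
# side check: project rack origin rail caps
for y in Y: 
    p=o+ey*y; print("side px",proj("side",[*p,.05]))
E
```

```text
[[0.61932709 0.03967382]
 [0.61926368 0.03926057]
 [0.61925972 0.03932866]
 [0.61930751 0.03958851]]
origin [0.6192895  0.03946289]
((516.9918823242188, 56.7462043762207), (45.6503791809082, 46.569522857666016), 82.25377655029297)
box in rack -0.10303256268512971 0.012157574865617516
side px [284.06315374 168.10229468]
side px [297.39316913 174.43739481]
side px [326.14566413 188.10909044]
side px [341.65893911 195.48958387]
```

Request:
{"op": "send_rows", "data": {
  "motion": [
    {"gripper":0,"travel":[0,0,0],"rotation":[0,0,-6.2]},
    {"gripper":0,"travel":[0,0,0],"rotation":[0,0,-6.2]},
    {"gripper":0,"travel":[-27,-20.5,0],"rotation":[0,0,0]},
    {"gripper":0,"travel":[-27,-20.5,0],"rotation":[0,0,0]},
    {"gripper":0,"travel":[-27,-20.5,0],"rotation":[0,0,0]},
    {"gripper":0,"travel":[-27,-20.5,0],"rotation":[0,0,0]},
    {"gripper":0,"travel":[-27,-20.5,0],"rotation":[0,0,0]},
    {"gripper":0,"travel":[-27,-20.5,0],"rotation":[0,0,0]},
    {"gripper":0,"travel":[-27,-20.5,0],"rotation":[0,0,0]},
    {"gripper":0,"travel":[-27,-20.5,0],"rotation":[0,0,0]},
    {"gripper":0,"travel":[-27,-20.5,0],"rotation":[0,0,0]},
    {"gripper":0,"travel":[-27,-20.5,0],"rotation":[0,0,0]}
  ]
}}

```text
t: 1.15
tcp_pos: [0.4246, 0.3836, 0.2311]
tool_rot: [0.025, 1.0, -0.0, -0.0]
force: [-0.0, 0.9, -0.5]
finger_gap: -0.003
```

Request:
{"op": "send_rows", "data": {
  "motion": [
    {"gripper":0,"travel":[-27,-20.5,0],"rotation":[0,0,0]},
    {"gripper":0,"travel":[-27,-20.5,0],"rotation":[0,0,0]},
    {"gripper":0,"travel":[-27,-20.5,0],"rotation":[0,0,0]},
    {"gripper":0,"travel":[-27,-20.5,0],"rotation":[0,0,0]},
    {"gripper":0,"travel":[-27,-20.5,30],"rotation":[0,0,0]},
    {"gripper":0,"travel":[-27,-20.5,30],"rotation":[0,0,0]},
    {"gripper":0,"travel":[-27,-20.5,20],"rotation":[0,0,0]},
    {"gripper":0,"travel":[-27,-20.5,20],"rotation":[0,0,0]},
    {"gripper":0,"travel":[0,0,20],"rotation":[0,0,0]},
    {"gripper":0,"travel":[0,0,20],"rotation":[0,0,0]},
    {"gripper":0,"travel":[0,0,0],"rotation":[0,0,0]},
    {"gripper":0,"travel":[0,0,0],"rotation":[0,0,0]}
  ]
}}

```text
t: 2.15
tcp_pos: [0.626, 0.2136, 0.0946]
tool_rot: [0.025, 1.0, -0.0, -0.002]
force: [-0.3, 0.1, 0.2]
finger_gap: 0.003
```

```bash
cat >> h.py <<'E'
O=np.array([.6193,.0395]);YAW=np.radians(-2.86)
EX=np.array([np.cos(YAW),np.sin(YAW)]);EY=np.array([-np.sin(YAW),np.cos(YAW)])
def rk(p): d=np.asarray(p)[:2]-O; return np.round(1e3*np.array([d@EX,d@EY]),1)
def st():
    s=manip.sense(); q=s["tool_rot"]; ty=np.degrees(np.arctan2(q[1]**2-q[0]**2,2*q[0]*q[1]))
    print("t",round(s["t"],2),"rack mm",rk(s["tcp_pos"]),"z",round(1e3*s["tcp_pos"][2],1),"toolY-rackY deg",round(ty-90-np.degrees(YAW),2),"tilt",q[2:].round(4),"F",s["force"].round(2),"gap",round(s["finger_gap"],3))
E
python3 -c "
from h import *
st()"
```

```text
t 2.15 rack mm [ -2.  174.3] z 94.6 toolY-rackY deg 0.02 tilt [-0.0004 -0.002 ] F [-0.29  0.14  0.21] gap 0.003
```

Request:
{"op": "send_rows", "data": {
  "motion": [
    {"gripper":0,"travel":[-9,-4,20],"rotation":[0,0,0]},
    {"gripper":0,"travel":[0,0,17],"rotation":[0,0,0]},
    {"gripper":0,"travel":[0,0,0],"rotation":[0,0,0]},
    {"gripper":0,"travel":[0,0,0],"rotation":[0,0,0]}
  ]
}}

```text
t: 2.48
tcp_pos: [0.6357, 0.2101, 0.0598]
tool_rot: [0.024, 1.0, 0.0, -0.0]
force: [-0.4, 0.2, 0.7]
finger_gap: 0.001
```

```bash
python3 -c "
from h import *
st()
s=manip.snapshot('side')[:,:,::-1]; t=manip.snapshot('top')[:,:,::-1]
o=np.hstack([cv2.resize(s[105:215,225:325],(400,440),interpolation=2),cv2.resize(t[130:240,190:290],(400,440),interpolation=2)])
cv2.imwrite('pics/touch.png',o)
"
```

```text
t 2.48 rack mm [  7.9 171.2] z 59.8 toolY-rackY deg 0.07 tilt [ 0.     -0.0001] F [-0.36  0.2   0.73] gap 0.001
```

View pics/touch.png

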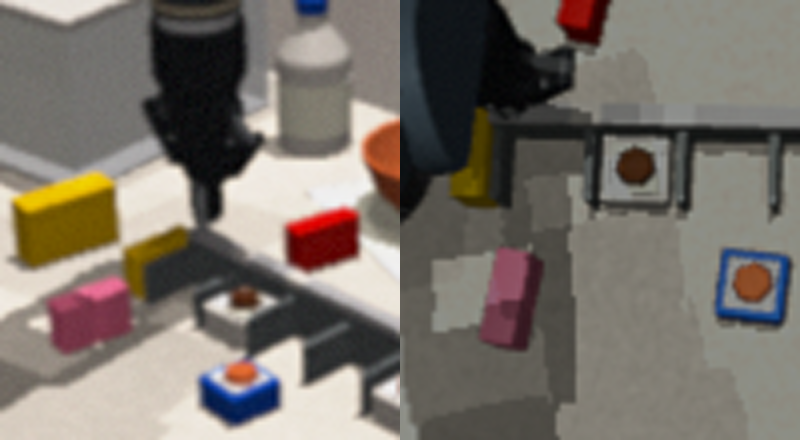

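The fingertip (crop (208,225), side) hangs just above the rail next to the yellow block. I'll lower it gently.

Request:
{"op": "send_rows", "data": {
  "motion": [
    {"gripper":0,"travel":[0,0,3],"rotation":[0,0,0]},
    {"gripper":0,"travel":[0,0,3],"rotation":[0,0,0]},
    {"gripper":0,"travel":[0,0,0],"rotation":[0,0,0]},
    {"gripper":0,"travel":[0,0,0],"rotation":[0,0,0]}
  ]
}}

```text
t: 2.92
tcp_pos: [0.6359, 0.2096, 0.0533]
tool_rot: [0.025, 1.0, -0.0, 0.0]
force: [-0.6, 0.1, -0.1]
finger_gap: -0.004
```

Request:
{"op": "send_rows", "data": {
  "motion": [
    {"gripper":0,"travel":[0,0,1.5],"rotation":[0,0,0]},
    {"gripper":0,"travel":[0,0,0],"rotation":[0,0,0]},
    {"gripper":0,"travel":[0,0,0],"rotation":[0,0,0]}
  ]
}}

```text
t: 3.17
tcp_pos: [0.6359, 0.2095, 0.0515]
tool_rot: [0.025, 1.0, -0.0, -0.0]
force: [1.6, 0.3, -0.9]
finger_gap: 0.0
```

Request:
{"op": "send_rows", "data": {
  "motion": [
    {"gripper":0,"travel":[0,0,1],"rotation":[0,0,0]},
    {"gripper":0,"travel":[0,0,0],"rotation":[0,0,0]},
    {"gripper":0,"travel":[0,0,0],"rotation":[0,0,0]}
  ]
}}

```text
t: 3.42
tcp_pos: [0.6359, 0.2095, 0.0505]
tool_rot: [0.025, 1.0, -0.0, -0.0]
force: [-0.6, -0.5, -0.7]
finger_gap: -0.003
```

Request:
{"op": "send_rows", "data": {
  "motion": [
    {"gripper":0,"travel":[0,0,0.7],"rotation":[0,0,0]},
    {"gripper":0,"travel":[0,0,0],"rotation":[0,0,0]},
    {"gripper":0,"travel":[0,0,0],"rotation":[0,0,0]}
  ]
}}

```text
t: 3.67
tcp_pos: [0.6361, 0.2095, 0.0502]
tool_rot: [0.025, 1.0, 0.0, 0.0]
force: [0.2, 0.1, 1.1]
finger_gap: 0.003
```

Request:
{"op": "send_rows", "data": {
  "motion": [
    {"gripper":0,"travel":[0,0,0.7],"rotation":[0,0,0]},
    {"gripper":0,"travel":[0,0,0],"rotation":[0,0,0]},
    {"gripper":0,"travel":[0,0,0],"rotation":[0,0,0]}
  ]
}}

```text
t: 3.92
tcp_pos: [0.6361, 0.2096, 0.0501]
tool_rot: [0.025, 1.0, 0.0, 0.0]
force: [-1.4, -0.6, 5.5]
finger_gap: -0.0
```

Request:
{"op": "send_rows", "data": {
  "motion": [
    {"gripper":0,"travel":[0,0,0.5],"rotation":[0,0,0]},
    {"gripper":0,"travel":[0,0,0],"rotation":[0,0,0]},
    {"gripper":0,"travel":[0,0,0],"rotation":[0,0,0]}
  ]
}}

```text
t: 4.17
tcp_pos: [0.6361, 0.2095, 0.0501]
tool_rot: [0.025, 1.0, -0.0, 0.0]
force: [-2.0, -0.5, 7.2]
finger_gap: -0.002
```

Request:
{"op": "send_rows", "data": {
  "motion": [
    {"gripper":0,"travel":[0,-7,0],"rotation":[0,0,0]},
    {"gripper":0,"travel":[0,-7,0],"rotation":[0,0,0]},
    {"gripper":0,"travel":[0,-7,0],"rotation":[0,0,0]},
    {"gripper":0,"travel":[0,-7,0],"rotation":[0,0,0]},
    {"gripper":0,"travel":[0,-7,0],"rotation":[0,0,0]},
    {"gripper":0,"travel":[0,-7,0],"rotation":[0,0,0]}
  ]
}}

```text
t: 4.67
tcp_pos: [0.6354, 0.1687, 0.0502]
tool_rot: [0.025, 1.0, 0.001, 0.002]
force: [0.3, 2.9, 6.0]
finger_gap: 0.003
```

```bash
python3 -c "
from h import *
st()"
```

```text
t 4.67 rack mm [  9.7 129.9] z 50.2 toolY-rackY deg 0.0 tilt [0.0012 0.002 ] F [0.3  2.91 6.  ] gap 0.003
```

Request:
{"op": "send_rows", "data": {
  "motion": [
    {"gripper":0,"travel":[0.3,-7,0.05],"rotation":[0,0,0]},
    {"gripper":0,"travel":[0.3,-7,0.05],"rotation":[0,0,0]},
    {"gripper":0,"travel":[0.3,-7,0.05],"rotation":[0,0,0]},
    {"gripper":0,"travel":[0.3,-7,0.05],"rotation":[0,0,0]},
    {"gripper":0,"travel":[0.3,-7,0.05],"rotation":[0,0,0]},
    {"gripper":0,"travel":[0.3,-7,0],"rotation":[0,0,0]}
  ]
}}

```text
t: 5.17
tcp_pos: [0.6319, 0.1269, 0.0501]
tool_rot: [0.025, 1.0, 0.001, 0.002]
force: [-0.1, 3.7, 5.9]
finger_gap: -0.002
```

```bash
python3 -c "
from h import *
st()"
```

```text
t 5.17 rack mm [ 8.2 88. ] z 50.1 toolY-rackY deg -0.01 tilt [0.0013 0.0023] F [-0.07  3.65  5.92] gap -0.002
```

Request:
{"op": "send_rows", "data": {
  "motion": [
    {"gripper":0,"travel":[0,-7,0.05],"rotation":[0,0,0]},
    {"gripper":0,"travel":[0,-7,0.05],"rotation":[0,0,0]},
    {"gripper":0,"travel":[0,-7,0.05],"rotation":[0,0,0]},
    {"gripper":0,"travel":[0,-7,0.05],"rotation":[0,0,0]},
    {"gripper":0,"travel":[0,-7,0.05],"rotation":[0,0,0]},
    {"gripper":0,"travel":[0,-7,0],"rotation":[0,0,0]},
    {"gripper":0,"travel":[0,-7,0],"rotation":[0,0,0]},
    {"gripper":0,"travel":[0,-6,0],"rotation":[0,0,0]},
    {"gripper":0,"travel":[0,0,0],"rotation":[0,0,0]},
    {"gripper":0,"travel":[0,0,0],"rotation":[0,0,0]}
  ]
}}

```text
t: 6.0
tcp_pos: [0.6292, 0.071, 0.0501]
tool_rot: [0.025, 1.0, 0.0, 0.002]
force: [-0.3, 1.6, 8.8]
finger_gap: 0.005
```

```bash
python3 -c "
from h import *
st()"
```

```text
t 6.0 rack mm [ 8.3 32. ] z 50.1 toolY-rackY deg -0.01 tilt [0.0004 0.0023] F [-0.34  1.55  8.82] gap 0.005
```

Request:
{"op": "send_rows", "data": {
  "motion": [
    {"gripper":0,"travel":[0,0,-20],"rotation":[0,0,0]},
    {"gripper":0,"travel":[0,0,-20],"rotation":[0,0,0]},
    {"gripper":0,"travel":[0,0,-20],"rotation":[0,0,0]},
    {"gripper":0,"travel":[22,-15,0],"rotation":[0,0,0]},
    {"gripper":0,"travel":[22,-15,0],"rotation":[0,0,0]},
    {"gripper":0,"travel":[22,-15,0],"rotation":[0,0,0]},
    {"gripper":0,"travel":[22,-15,0],"rotation":[0,0,0]},
    {"gripper":0,"travel":[22,-15,0],"rotation":[0,0,0]},
    {"gripper":0,"travel":[0,0,20],"rotation":[0,0,0]},
    {"gripper":0,"travel":[0,0,20],"rotation":[0,0,0]},
    {"gripper":0,"travel":[0,0,0],"rotation":[0,0,0]},
    {"gripper":0,"travel":[0,0,0],"rotation":[0,0,0]}
  ]
}}

```text
t: 7.0
tcp_pos: [0.5132, 0.0014, 0.0676]
tool_rot: [0.025, 1.0, 0.0, -0.001]
force: [-0.3, 0.1, -0.1]
finger_gap: -0.0
```

```bash
python3 -c "
from h import *
st()
s=manip.snapshot('side')[:,:,::-1]; t=manip.snapshot('top')[:,:,::-1]
o=np.hstack([cv2.resize(s[135:235,235:335],(400,400),interpolation=2),cv2.resize(t[140:240,230:330],(400,400),interpolation=2)])
cv2.imwrite('pics/app.png',o)
"
```

```text
t 7.0 rack mm [-104.1  -43.4] z 67.6 toolY-rackY deg 0.02 tilt [ 0.0002 -0.0011] F [-0.27  0.05 -0.09] gap -0.0
```

View pics/app.png

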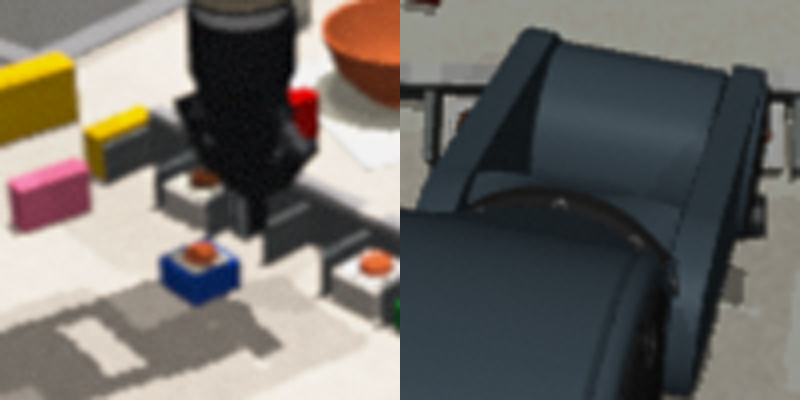

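The finger (side crop (255,220)) is on the free -y side of the blue box (200,270). I'll lower it and push sideways.

Request:
{"op": "send_rows", "data": {
  "motion": [
    {"gripper":0,"travel":[0,0,20],"rotation":[0,0,0]},
    {"gripper":0,"travel":[0,0,20],"rotation":[0,0,0]},
    {"gripper":0,"travel":[-1,0,16],"rotation":[0,0,0]},
    {"gripper":0,"travel":[0,0,0],"rotation":[0,0,0]},
    {"gripper":0,"travel":[0,4,0],"rotation":[0,0,0]},
    {"gripper":0,"travel":[0,4,0],"rotation":[0,0,0]},
    {"gripper":0,"travel":[0,4,0],"rotation":[0,0,0]},
    {"gripper":0,"travel":[0,0,0],"rotation":[0,0,0]},
    {"gripper":0,"travel":[0,0,0],"rotation":[0,0,0]}
  ]
}}

```text
t: 7.85
tcp_pos: [0.5159, 0.0136, 0.0131]
tool_rot: [0.024, 1.0, -0.0, 0.001]
force: [-1.1, -0.9, 0.2]
finger_gap: 0.002
```

```bash
cat >> h.py <<'E'
def sidebox(roi=(255,180,315,225)):
    "box pose from side view: blue hull; bottom (nearest) corner plus left/right silhouette on table"
    im,h=blue("side",roi)
    b=h[h[:,1].argmax()]; l=h[h[:,0].argmin()]; r=h[h[:,0].argmax()]
    return im,h,l,b,r
E
python3 -c "
from h import *
st()
im,h,l,b,r=sidebox(); print(l,b,r)
print('bottom corner rack',rk(onplane('side',b,0)))
# predicted outline hull for initial pose
c=np.array([.517,.0567]);a=np.radians(-7.75);R=np.array([[np.cos(a),-np.sin(a)],[np.sin(a),np.cos(a)]])
pts=[proj('side',[*(c+R@np.array([i,j])*.023),z]).round(1) for i in(-1,1) for j in(-1,1) for z in(0,.026)]; print(np.array(pts))
"
```

```text
t 7.85 rack mm [-102.  -31.] z 13.1 toolY-rackY deg 0.09 tilt [-0.0002  0.0008] F [-1.12 -0.9   0.25] gap 0.002
[275.125 204.375] [284.125 210.625] [290.375 205.875]
bottom corner rack [-118.7   -4.6]
[[282.8 212.4]
 [282.4 204.8]
 [273.5 206.1]
 [273.  198.7]
 [295.1 206.9]
 [294.8 199.4]
 [285.7 200.9]
 [285.4 193.5]]
```

Request:
{"op": "send_rows", "data": {
  "motion": [
    {"gripper":0,"travel":[0,3,0],"rotation":[0,0,0]},
    {"gripper":0,"travel":[0,3,0],"rotation":[0,0,0]},
    {"gripper":0,"travel":[0,3,0],"rotation":[0,0,0]},
    {"gripper":0,"travel":[0,3,0],"rotation":[0,0,0]},
    {"gripper":0,"travel":[0,3,0],"rotation":[0,0,0]},
    {"gripper":0,"travel":[0,3,0],"rotation":[0,0,0]},
    {"gripper":0,"travel":[0,0,0],"rotation":[0,0,0]}
  ]
}}

```text
t: 8.48
tcp_pos: [0.5162, 0.0318, 0.0122]
tool_rot: [0.024, 1.0, 0.0, -0.0]
force: [0.4, 1.4, 0.9]
finger_gap: 0.001
```

```bash
python3 -c "
from h import *
st()
im,h,l,b,r=sidebox(); print(l,b,r)
print('bottom corner rack',rk(onplane('side',b,0)))
s=im[:,:,::-1]
cv2.imwrite('pics/p1.png',cv2.resize(s[155:230,235:335],(800,600),interpolation=2))
"
```

```text
t 8.48 rack mm [-102.6  -12.8] z 12.2 toolY-rackY deg 0.06 tilt [ 0.0001 -0.    ] F [0.39 1.36 0.92] gap 0.001
[271.625 201.125] [281.875 209.375] [286.625 205.875]
bottom corner rack [-118.7    5.4]
```

View pics/p1.png

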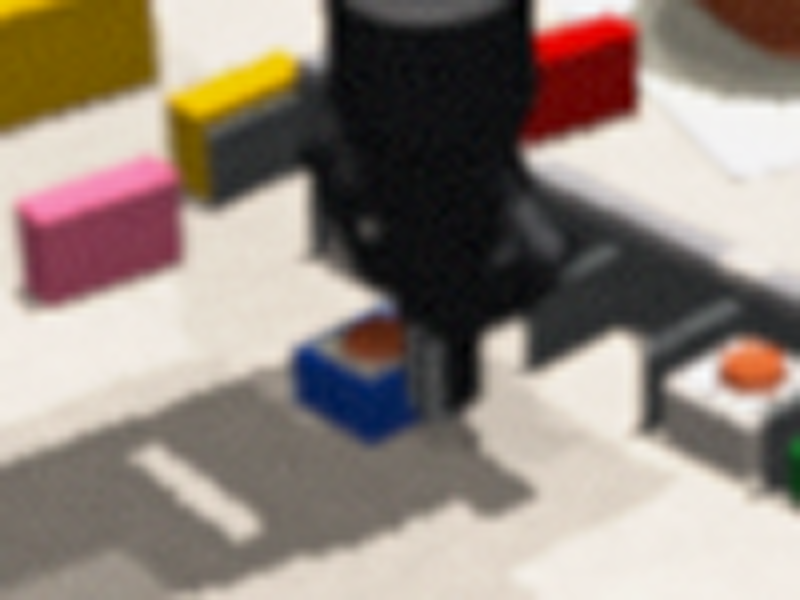

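The finger is against the box's right side and the box has moved left, with its near corner at side px (282,209). I'll push about 6.5 mm more, back off, raise, and check from the top.

Request:
{"op": "send_rows", "data": {
  "motion": [
    {"gripper":0,"travel":[0,2.5,0],"rotation":[0,0,0]},
    {"gripper":0,"travel":[0,2.5,0],"rotation":[0,0,0]},
    {"gripper":0,"travel":[0,1.5,0],"rotation":[0,0,0]},
    {"gripper":0,"travel":[0,0,0],"rotation":[0,0,0]},
    {"gripper":0,"travel":[0,-5,0],"rotation":[0,0,0]},
    {"gripper":0,"travel":[0,-15,0],"rotation":[0,0,0]},
    {"gripper":0,"travel":[0,-15,-10],"rotation":[0,0,0]},
    {"gripper":0,"travel":[0,-15,-20],"rotation":[0,0,0]},
    {"gripper":0,"travel":[0,-20,-30],"rotation":[0,0,0]},
    {"gripper":0,"travel":[25,-30,-10],"rotation":[0,0,0]},
    {"gripper":0,"travel":[25,-30,0],"rotation":[0,0,0]},
    {"gripper":0,"travel":[0,0,0],"rotation":[0,0,0]}
  ]
}}

```text
t: 9.53
tcp_pos: [0.4561, -0.0929, 0.0828]
tool_rot: [0.027, 1.0, 0.0, -0.002]
force: [-0.8, -0.5, 0.5]
finger_gap: -0.003
```

```bash
cat >> h.py <<'E'
def topbox(roi=(255,160,300,218)):
    im,h=blue("top",roi); W=np.array([onplane("top",p,.026)[:2] for p in h]).astype(np.float32)
    r=cv2.minAreaRect(W*1000); c=np.array(r[0])/1e3; a=(r[2]-np.degrees(YAW)+45)%90-45
    print("box rack",rk(c),"rel yaw",round(a,1),"size",np.round(r[1],1)); return im
E
python3 -c "
from h import *
st()
im=topbox()
cv2.imwrite('pics/p2.png',cv2.resize(im[140:240,215:315,::-1],(500,500),interpolation=2))
"
```

```text
t 9.53 rack mm [-156.4 -140.4] z 82.8 toolY-rackY deg -0.27 tilt [ 0.0001 -0.0016] F [-0.79 -0.53  0.45] gap -0.003
box rack [-99.3  29.6] rel yaw 0.2 size [44.7 33.1]
```

View pics/p2.png

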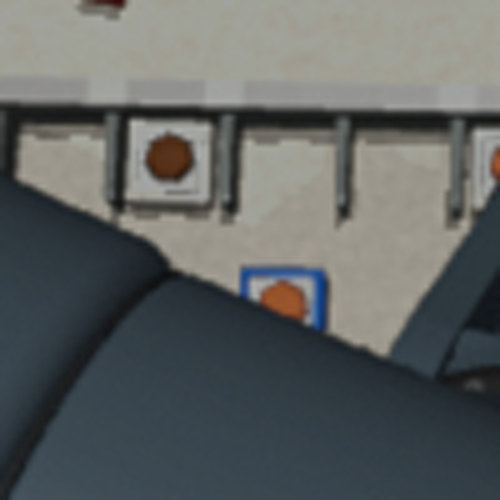

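The box is now aligned with the rack (rel. yaw 0.2°, y≈29.6), with its front edge at crop y=268, centred between the dividers at 227 and 343. Next I'll go round behind it.

Request:
{"op": "send_rows", "data": {
  "motion": [
    {"gripper":12,"travel":[0,28,0],"rotation":[0,0,0]},
    {"gripper":12,"travel":[0,28,0],"rotation":[0,0,0]},
    {"gripper":12,"travel":[0,28,0],"rotation":[0,0,0]},
    {"gripper":12,"travel":[0,28,0],"rotation":[0,0,0]},
    {"gripper":12,"travel":[0,28,0],"rotation":[0,0,0]},
    {"gripper":12,"travel":[0,28,0],"rotation":[0,0,0]},
    {"gripper":12,"travel":[0,0,20],"rotation":[0,0,0]},
    {"gripper":12,"travel":[0,0,20],"rotation":[0,0,0]},
    {"gripper":12,"travel":[0,0,0],"rotation":[0,0,0]},
    {"gripper":12,"travel":[0,0,0],"rotation":[0,0,0]},
    {"gripper":12,"travel":[0,0,0],"rotation":[0,0,0]}
  ]
}}

```text
t: 10.5
tcp_pos: [0.4688, 0.0783, 0.0424]
tool_rot: [0.025, 1.0, 0.0, 0.0]
force: [-0.1, 0.7, 0.1]
finger_gap: 0.137
```

```bash
python3 -c "
from h import *
st()"
```

```text
t 10.5 rack mm [-152.3   31.3] z 42.4 toolY-rackY deg 0.04 tilt [0. 0.] F [-0.09  0.68  0.13] gap 0.137
```

Request:
{"op": "send_rows", "data": {
  "motion": [
    {"gripper":12,"travel":[0,-1,15],"rotation":[0,0,0]},
    {"gripper":12,"travel":[0,0,15],"rotation":[0,0,0]},
    {"gripper":12,"travel":[0,0,0],"rotation":[0,0,0]},
    {"gripper":12,"travel":[-4,0,0],"rotation":[0,0,0]},
    {"gripper":12,"travel":[-4,0,0],"rotation":[0,0,0]},
    {"gripper":12,"travel":[-4,0,0],"rotation":[0,0,0]},
    {"gripper":12,"travel":[-4,0,0],"rotation":[0,0,0]},
    {"gripper":12,"travel":[-4,0,0],"rotation":[0,0,0]},
    {"gripper":12,"travel":[-4,0,0],"rotation":[0,0,0]},
    {"gripper":12,"travel":[-4,0,0],"rotation":[0,0,0]},
    {"gripper":12,"travel":[-4,0,0],"rotation":[0,0,0]},
    {"gripper":12,"travel":[0,0,0],"rotation":[0,0,0]}
  ]
}}

```text
t: 11.5
tcp_pos: [0.5021, 0.0754, 0.0123]
tool_rot: [0.025, 1.0, -0.0, 0.001]
force: [-0.1, 0.3, 0.0]
finger_gap: 0.14
```

```bash
python3 -c "
from h import *
st()
im=manip.snapshot('side'); t=manip.snapshot('top')
o=np.hstack([cv2.resize(im[150:225,250:350,::-1],(400,300),interpolation=2),cv2.resize(t[140:215,225:325,::-1],(400,300),interpolation=2)])
cv2.imwrite('pics/p3.png',o)
"
```

```text
t 11.5 rack mm [-118.9   30. ] z 12.3 toolY-rackY deg 0.03 tilt [-0.0001  0.0012] F [-0.13  0.31  0.04] gap 0.14
```

View pics/p3.png

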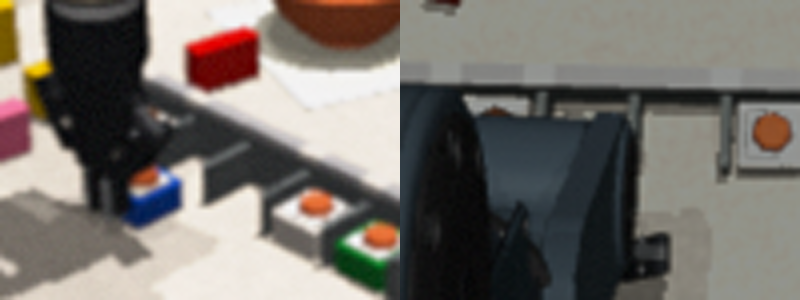

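The fingers are behind the box (side crop (150,190)), which is heading straight for the empty gap. I'll keep going in small steps and watch the force.

Request:
{"op": "send_rows", "data": {
  "motion": [
    {"gripper":12,"travel":[-4,0,0],"rotation":[0,0,0]},
    {"gripper":12,"travel":[-4,0,0],"rotation":[0,0,0]},
    {"gripper":12,"travel":[-4,0,0],"rotation":[0,0,0]},
    {"gripper":12,"travel":[-4,0,0],"rotation":[0,0,0]},
    {"gripper":12,"travel":[-4,0,0],"rotation":[0,0,0]},
    {"gripper":12,"travel":[0,0,0],"rotation":[0,0,0]}
  ]
}}

```text
t: 12.1
tcp_pos: [0.5221, 0.0744, 0.0123]
tool_rot: [0.025, 1.0, -0.0, 0.001]
force: [0.7, -0.3, -0.1]
finger_gap: 0.14
```

```bash
python3 -c "
from h import *
st()
im,h,l,b,r=sidebox((270,165,320,220)); print(l,b,r)
# predicted right corner for box at y=30 aligned, back face at tcp x+11
x=rk(manip.sense()['tcp_pos'])[0]+11
for y in(30,):
  for (i,j) in((0,-23),(46,-23),(46,23)):
    p=O+EX*(x+i)/1e3+EY*(y+j)/1e3; print(i,j,proj('side',[*p,0]).round(1),proj('side',[*p,.026]).round(1))
cv2.imwrite('pics/p4.png',cv2.resize(im[145:220,255:355,::-1],(640,480),interpolation=2))
"
```

```text
t 12.1 rack mm [-98.8  30. ] z 12.3 toolY-rackY deg 0.03 tilt [-0.0001  0.0012] F [ 0.75 -0.32 -0.1 ] gap 0.14
[285.875 201.875] [290.125 203.125] [300.125 192.875]
0 -23 [289.  205.3] [288.7 197.8]
46 -23 [300.2 199.5] [299.9 192.2]
46 23 [289.9 194.2] [289.6 187. ]
```

View pics/p4.png

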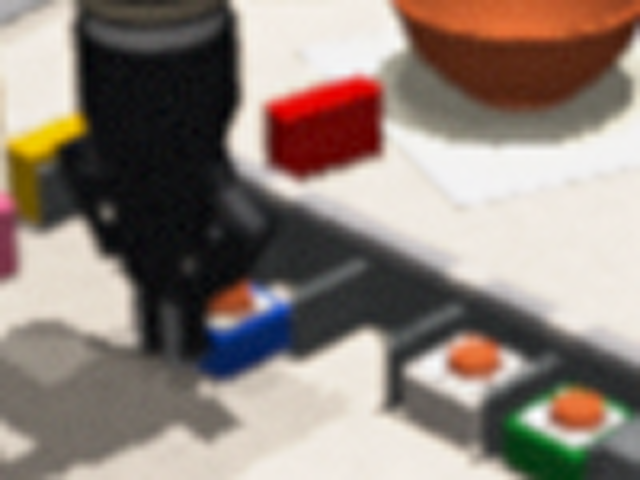

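The box's right corner is at side px (300,193), matching the prediction (300.2), and it is entering on the correct side of the divider. I'll continue.

Request:
{"op": "send_rows", "data": {
  "motion": [
    {"gripper":12,"travel":[-4,0,0],"rotation":[0,0,0]},
    {"gripper":12,"travel":[-4,0,0],"rotation":[0,0,0]},
    {"gripper":12,"travel":[-4,0,0],"rotation":[0,0,0]},
    {"gripper":12,"travel":[0,0,0],"rotation":[0,0,0]}
  ]
}}

```text
t: 12.48
tcp_pos: [0.534, 0.0738, 0.0123]
tool_rot: [0.025, 1.0, -0.0, 0.001]
force: [0.9, 0.1, 0.4]
finger_gap: 0.141
```

Request:
{"op": "send_rows", "data": {
  "motion": [
    {"gripper":12,"travel":[-4,0,0],"rotation":[0,0,0]},
    {"gripper":12,"travel":[-4,0,0],"rotation":[0,0,0]},
    {"gripper":12,"travel":[-4,0,0],"rotation":[0,0,0]},
    {"gripper":12,"travel":[-4,0,0],"rotation":[0,0,0]},
    {"gripper":12,"travel":[-4,0,0],"rotation":[0,0,0]},
    {"gripper":12,"travel":[0,0,0],"rotation":[0,0,0]}
  ]
}}

```text
t: 12.98
tcp_pos: [0.5541, 0.0728, 0.0123]
tool_rot: [0.025, 1.0, -0.0, 0.001]
force: [-0.2, 0.3, 0.1]
finger_gap: 0.139
```

```bash
python3 -c "
from h import *
st()"
```

```text
t 12.98 rack mm [-66.8  30. ] z 12.3 toolY-rackY deg 0.03 tilt [-0.0001  0.0012] F [-0.25  0.26  0.08] gap 0.139
```

Now 2 mm steps, looking for the contact force of the back wall.

Request:
{"op": "send_rows", "data": {
  "motion": [
    {"gripper":12,"travel":[-2,0,0],"rotation":[0,0,0]},
    {"gripper":12,"travel":[-2,0,0],"rotation":[0,0,0]},
    {"gripper":12,"travel":[-2,0,0],"rotation":[0,0,0]},
    {"gripper":12,"travel":[0,0,0],"rotation":[0,0,0]}
  ]
}}

```text
t: 13.32
tcp_pos: [0.5588, 0.0727, 0.0122]
tool_rot: [0.025, 1.0, -0.0, 0.0]
force: [-0.4, 0.6, -0.6]
finger_gap: 0.139
```

Request:
{"op": "send_rows", "data": {
  "motion": [
    {"gripper":12,"travel":[-1.5,0,0],"rotation":[0,0,0]},
    {"gripper":12,"travel":[-1,0,0],"rotation":[0,0,0]},
    {"gripper":12,"travel":[0,0,0],"rotation":[0,0,0]}
  ]
}}

```text
t: 13.57
tcp_pos: [0.5612, 0.0725, 0.0122]
tool_rot: [0.025, 1.0, -0.0, 0.0]
force: [-0.1, -0.8, -0.5]
finger_gap: 0.139
```

Request:
{"op": "send_rows", "data": {
  "motion": [
    {"gripper":12,"travel":[-1,0,0],"rotation":[0,0,0]},
    {"gripper":12,"travel":[0,0,0],"rotation":[0,0,0]},
    {"gripper":12,"travel":[0,0,0],"rotation":[0,0,0]}
  ]
}}

```text
t: 13.82
tcp_pos: [0.562, 0.0725, 0.0122]
tool_rot: [0.025, 1.0, -0.0, 0.0]
force: [-1.6, -0.6, -0.1]
finger_gap: 0.142
```

Request:
{"op": "send_rows", "data": {
  "motion": [
    {"gripper":12,"travel":[-1,0,0],"rotation":[0,0,0]},
    {"gripper":12,"travel":[0,0,0],"rotation":[0,0,0]},
    {"gripper":12,"travel":[0,0,0],"rotation":[0,0,0]}
  ]
}}

```text
t: 14.07
tcp_pos: [0.5631, 0.0725, 0.0122]
tool_rot: [0.025, 1.0, -0.0, 0.0]
force: [-0.5, 0.8, -0.4]
finger_gap: 0.141
```

Request:
{"op": "send_rows", "data": {
  "motion": [
    {"gripper":12,"travel":[-1,0,0],"rotation":[0,0,0]},
    {"gripper":12,"travel":[0,0,0],"rotation":[0,0,0]},
    {"gripper":12,"travel":[0,0,0],"rotation":[0,0,0]}
  ]
}}

```text
t: 14.32
tcp_pos: [0.5638, 0.0725, 0.0122]
tool_rot: [0.025, 1.0, 0.0, -0.0]
force: [-1.6, 0.5, -0.3]
finger_gap: 0.141
```

Request:
{"op": "send_rows", "data": {
  "motion": [
    {"gripper":12,"travel":[-1,0,0],"rotation":[0,0,0]},
    {"gripper":12,"travel":[0,0,0],"rotation":[0,0,0]},
    {"gripper":12,"travel":[0,0,0],"rotation":[0,0,0]}
  ]
}}

```text
t: 14.57
tcp_pos: [0.5639, 0.0724, 0.0122]
tool_rot: [0.025, 1.0, 0.0, -0.001]
force: [-2.4, 0.3, 2.0]
finger_gap: 0.141
```

Request:
{"op": "send_rows", "data": {
  "motion": [
    {"gripper":12,"travel":[-1,0,0],"rotation":[0,0,0]},
    {"gripper":12,"travel":[0,0,0],"rotation":[0,0,0]},
    {"gripper":12,"travel":[0,0,0],"rotation":[0,0,0]}
  ]
}}

```text
t: 14.82
tcp_pos: [0.5639, 0.0725, 0.0121]
tool_rot: [0.025, 1.0, 0.0, -0.002]
force: [-6.1, -0.5, 4.6]
finger_gap: 0.139
```

Request:
{"op": "send_rows", "data": {
  "motion": [
    {"gripper":12,"travel":[-1,0,0],"rotation":[0,0,0]},
    {"gripper":12,"travel":[0,0,0],"rotation":[0,0,0]},
    {"gripper":12,"travel":[0,0,0],"rotation":[0,0,0]}
  ]
}}

```text
t: 15.07
tcp_pos: [0.5638, 0.0725, 0.012]
tool_rot: [0.025, 1.0, 0.0, -0.003]
force: [-6.7, 0.3, 5.0]
finger_gap: 0.142
```

The force rises while the tool stands still at rack x = -57, which is box depth 46 plus half a finger 11. So the box is home, and I'll back straight off.

Request:
{"op": "send_rows", "data": {
  "motion": [
    {"gripper":12,"travel":[4,0,0],"rotation":[0,0,0]},
    {"gripper":12,"travel":[12,0,0],"rotation":[0,0,0]},
    {"gripper":12,"travel":[25,0,0],"rotation":[0,0,0]},
    {"gripper":12,"travel":[30,0,0],"rotation":[0,0,0]},
    {"gripper":12,"travel":[25,0,-20],"rotation":[0,0,0]},
    {"gripper":12,"travel":[15,-15,-30],"rotation":[0,0,0]},
    {"gripper":12,"travel":[0,-25,-30],"rotation":[0,0,0]},
    {"gripper":12,"travel":[0,-35,0],"rotation":[0,0,0]},
    {"gripper":12,"travel":[0,-35,0],"rotation":[0,0,0]},
    {"gripper":12,"travel":[0,-35,0],"rotation":[0,0,0]},
    {"gripper":12,"travel":[0,-35,0],"rotation":[0,0,0]},
    {"gripper":12,"travel":[0,0,0],"rotation":[0,0,0]}
  ]
}}

```text
t: 16.07
tcp_pos: [0.4511, -0.1093, 0.093]
tool_rot: [0.028, 1.0, -0.003, 0.005]
force: [0.2, -0.3, 0.7]
finger_gap: 0.139
```

```bash
python3 -c "
from h import *
st()
t=topbox((255,155,305,218)); im=manip.snapshot('side')
o=np.vstack([cv2.resize(t[140:210,195:375,::-1],(720,280),interpolation=2),cv2.resize(im[145:225,220:380,::-1],(720,310),interpolation=2)])
cv2.imwrite('pics/end.png',o)
"
```

```text
t 16.07 rack mm [-160.6 -157. ] z 93.0 toolY-rackY deg -0.32 tilt [-0.0028  0.0046] F [ 0.2  -0.32  0.67] gap 0.139
box rack [-23.9  30.1] rel yaw 1.2 size [48.2 50.3]
```

View pics/end.png

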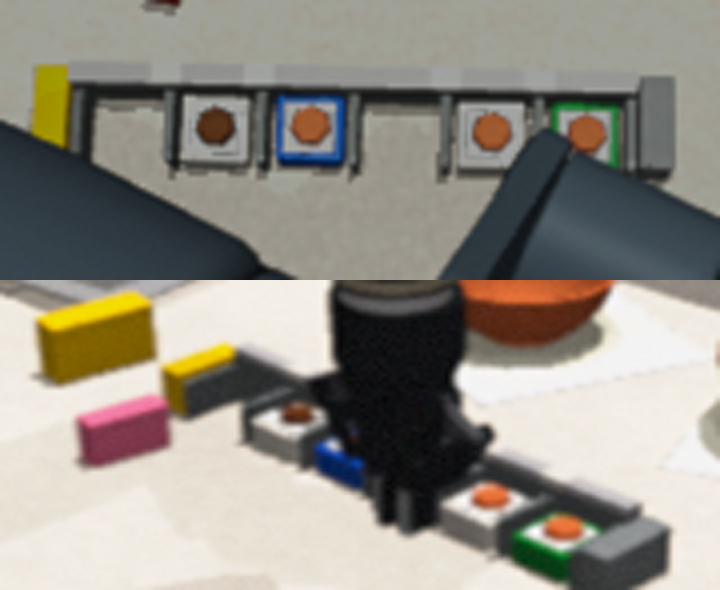

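The top view shows the blue box (crop (310,130)) in the third gap, against the back wall. The other boxes stand as before, and the arm is clear.

```bash
python3 -c "
from h import *
print(manip.sign_off())"
```

```text
the job is handed in; nothing more can be done
None
```

The blue box is in the third gap from the yellow end, pushed fully home against the back wall, and the job is handed in at about 16 s on the robot's clock.

- **Counting:** I took the smaller yellow block, at the rack's left end, as the start. I ran the shut fingertip along the rail from rack y = +171 to +32 mm, behind gaps 1, 2 and 3. Every reading along the way showed 6–9 N of contact. I lifted off behind gap 3.
- **Pushing:** I pushed the box sideways into line with the gap, then straight in with two fingertips. I never pinched or lifted it.
- **Seating:** Pushing on against the wall, the force rose to about 7 N while the tool stood still at rack x = -57 mm. That is where the tool should stop with the box seated.
- **Last checks:** The top view puts the box at rack (-23.9, 30.1) mm, against an ideal of (-23, 31). The yaw reading of 1.2° is within what the image can resolve. The white and green boxes look unmoved, and the arm stands clear with no real force on it.
- **Not checked or uncertain:** I did not look again at the jar, tape and brush at the end, but the arm never went near them. One early side-view corner estimate was off by up to about 9 mm, because the finger and shadow hid part of the box. I relied on the top view and the contact force instead.

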